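Hang the measuring scoop on the drop-flap peg

TASK

Hang the square steel measuring scoop on the locking peg of the medicine drawer: slide its eye along the peg so that it swings the little flap up, until the flap has dropped shut behind it. Then tug the scoop back against the hanging flap with a steady pull of about 5 newtons for about a second to prove that it is caught, push it back flat against the panel, let the peg take its weight and leave it hanging there. Be gentle (never push or pull with more than about 10 newtons) and do not disturb the other things in the drawer.

Things in the scene. Friction and masses are not known exactly. Their poses are not given: they have to be found in the camera images.
- scoop_mid (a point): Square open steel measuring scoop, about 150 g: cup 40 x 40 x 36 mm tall, upright on the cork. Point: cup centre, 18 mm above its underside. x points from cup to hanging plate, z up. Grip the two flat sides facing along its y (40 mm apart). A low strap joins the cup to an upright plate 4 mm thick, 36 wide, 82 tall from the underside; plate's mid-plane 50 mm from cup centre in +x.
- scoop_eye (a point): Centre of the eye in the scoop's hanging plate, at mid-thickness: a rectangular hole through the plate along x, 20 mm wide (y) and 20 mm tall (z). It lies 50 mm in +x and 47 mm above the cup's centre point. Same axes as the scoop.
- panel: Fixed upright pale panel 100 mm wide (y), 145 tall, 12 thick, its foot behind it. Origin: middle of the lower edge of its front face, on the cork. x points into the panel (front face is x = 0 and looks to -x), z up. An 8 mm steel peg stands out level along -x at y = 0, z = 125 mm.
- peg_root (a point): Where the peg's axis meets the panel's front face; axes as the panel. The peg runs along -x and can be set in or out: the flap's hinge lies 34 to 52 mm in front of the face (not measured, differs each time), on the peg's axis; the rounded peg tip is 12 mm beyond the hinge.
- home_eye (a point): Where the eye's centre is when the scoop hangs home: plate flat on the panel (eye 2 mm in front of the face), peg bearing on the eye's top edge (eye 6 mm below the peg's axis), scoop's x along the panel's x. Axes as the panel.
- flap (a joint): Angle of the gravity flap (3 mm thick, 9 wide, reaches 24 mm below the peg's axis): 0 hangs straight down, shut. It swings only inwards and up under the peg (towards the panel, to 1.5), lifted by the eye's lower rim, and falls shut once the plate is 25 mm inside the hinge. It cannot swing outwards: for a plate pulled outwards it is a rigid stop.
- canister: Bystander: white screw-top plastic canister, 84 mm across, 104 mm tall; origin at the middle of its underside.
- syrup: Bystander: purple glass syrup bottle, 52 mm across, 130 mm tall; origin at the middle of its underside.
- crusher: Bystander: squat grey tablet crusher with hinged lid, 58 x 58 mm and 50 mm tall; origin at the middle of its underside.
- spoon: Bystander: steel measuring spoon lying on the cork, 130 mm long along its x axis; origin near its middle, underneath.

How it is judged:
By the outcome, as a careful person would: the job done as asked, in the order asked, and still so for the second after the job is handed in, with the robot touching nothing.
It also fails if it takes over 58 s, if anything falls off the work surface, if the arm or the gripper's body presses on something with over 40 N, if the wrist force passes 120 N, or if a joint passes its speed limit or range.

ROBOT

A 6-joint arm with a two-finger parallel gripper is mounted at the origin on the work surface. World frame = base frame: x ahead of the robot, y to its left, z up, the work surface at z = 0. Lengths are in mm, angles in rad, forces in N, time in s.
With the tool pointing down it reaches from about 300 to 825 mm from the base axis. Payload 5.4 kg.
Tool frame: the origin (TCP) lies on the centre line of the jaws, within the pads' length; the fingertips stand robot.tip_reach ahead of it and the grasp point (between the pads) lies 11 mm behind it (robot.tip_reach is the distance from the TCP to the fingertips, in mm); z points along the fingers, y is the direction in which the jaws open and shut (so a half turn about z gives the same grasp; the last joint's range is limited). The gripper opens to 92 mm and grips with 3 to 60 N. Pads are 20 mm wide; open, the fingers measure 128 mm over their backs; the gripper's body (75 mm by 189 mm) begins 69 mm behind the grasp point.
Start: joints at [0.909, 0.158, 1.597, -0, 1.386, -0.21], TCP at [251.044, 517.284, 222.601] pointing down, gripper open.
Joint ranges: [-2.91, 2.91], [-0.94, 2.29], [0.18, 2.7], [-1.29, 4.43], [0.17, 2.64], [-3, 3]. Speed limits (rad/s): [2.57, 2.57, 3.14, 3.14, 3.14, 3.14].

INTERFACE

Orientations are given as [roll, pitch, yaw] about the fixed x, y, z axes, in that order (R = Rz(yaw) Ry(pitch) Rx(roll)).
In Python, from station import robot, viewer gives the robot as it stands.
- The arm moves only by the shell command python3 -m jog 'ROWS' [OPENING] [FORCE]. ROWS is JSON, a list of rows, each a list of 2 entries, a list of its own where there are three numbers: the shift along the tool's x, y, z as a fraction of full scale, then the turn, a rotation vector about the tool's x, y, z as a fraction of full scale. A call has 1 to 12 rows; each row is the pose to reach, as a shift and turn from the pose measured when the call began, along the tool's axes at that moment, turning the shorter way round; what a row does not reach only later rows make up. Full scale, the value 1, is 0.2 m for a shift and 360 degrees for a turn. A row lasts 1/8 s, in which the tool goes at most 62.5 mm and 10.7 degrees, less where a joint would pass 70% of its speed; a pose out of reach is approached as far as the arm can. A call with a number of a shift or a turn outside -1 to 1 is refused whole. A call with a gripper value outside its range is refused whole. OPENING is the closure in counts, from 0 (fully open) to 255 (shut), set as the call begins (- or left out, the last holds). The fingers move at their own pace and stop on an object; FORCE is the grip in N (left out, the last holds). Time passes only in rows, so rows that repeat a pose let the fingers close. It gives the time, the measured TCP pose, the force and the opening at its end, in the units of the state.
- robot.get_state(): the state, without advancing time (a new reading comes with each control period).
- viewer.camera(name): name is "side" or "top"; returns a dict with "image" (400x640x3 uint8, red, green, blue), "K" (3x3 intrinsics, pixels), "pose" (4x4, takes a point from camera to world coordinates). Camera axes: x right, y down, z forward; pixel columns grow to the right and rows downward; lengths in mm; the calibration is good to about 2 mm. A picture is of the moment at which its call begins. There is no depth.
- robot.sign_off(): hands the job in, once; it reports no verdict.
The state is a dict: "time_s": time; "qpos": joint angles; "qvel": joint speeds; "tau": joint torques, N m; "eef_pos": TCP position; "tool_rot": TCP orientation; "contact_force": force on the tool from outside, world axes, zero at the start; "moment": the same for the moment, N m; "gripper_width": finger opening in mm.
Only numpy, scipy, OpenCV 4.12 (cv2) and the standard library are available. Lean on these libraries where they do the work, as an engineer would, in place of code of your own. Each camera call takes 0.05 s, during which the arm holds its last target.

## Working session

There is one attempt and no reset: what is moved stays moved. The work goes in short steps, Python scripts to look and compute and a shell command to move; the robot and the scene stay as the last step left them, time stands still between calls to the robot, and variables do not carry over. Pictures are saved under pics/ and viewed, and the job is handed in when it is done.

```bash
ls; mkdir -p pics; python3 - <<'E'
from station import robot, viewer
import cv2
print(robot.tip_reach)
print(robot.get_state())
for n in("side","top"):
    c=viewer.camera(n); cv2.imwrite(f"pics/{n}0.png",c["image"][:,:,::-1]); print(n,c["K"].tolist(),c["pose"].round(4).tolist())
E
```

```text
pics
8.0
{'time_s': 0.0, 'qpos': array([ 9.08890028e-01,  1.59059078e-01,  1.59822488e+00, -2.59844691e-05,
        1.38620737e+00, -2.10116782e-01]), 'qvel': array([ 0.00096663,  0.00065399,  0.00119048,  0.00063493,  0.00090165,
       -0.00206753]), 'tau': array([-1.61757771e-04, -3.85579634e+01, -3.22110450e+01,  7.01122452e-02,
        3.77408462e-02, -1.44706805e-04]), 'eef_pos': array([250.67888815, 516.79431909, 221.61696553]), 'tool_rot': array([-3.13973040e+00, -3.71043418e-04,  2.68980758e+00]), 'contact_force': array([ 0.42558909, -0.5595379 , -0.45502931]), 'moment': array([-0.0614016 ,  0.01237951, -0.04611969]), 'gripper_width': 91.61695947383012}
side [[436.9455074237947, 0.0, 318.8766568749575], [0.0, 436.9455074237947, 192.63155834676323], [0.0, 0.0, 1.0]] [[-0.9739, -0.1788, 0.1395, 481.4243], [-0.2264, 0.7272, -0.648, 509.1154], [0.0144, -0.6627, -0.7487, 710.5998], [0.0, 0.0, 0.0, 1.0]]
top [[511.86382006247476, 0.0, 323.8110304382338], [0.0, 511.86382006247476, 203.8477105686456], [0.0, 0.0, 1.0]] [[-0.0196, -0.9963, 0.0839, 475.5551], [-0.9998, 0.0205, 0.0089, -29.827], [-0.0106, -0.0837, -0.9964, 1189.531], [0.0, 0.0, 0.0, 1.0]]
```

View pics/side0.png

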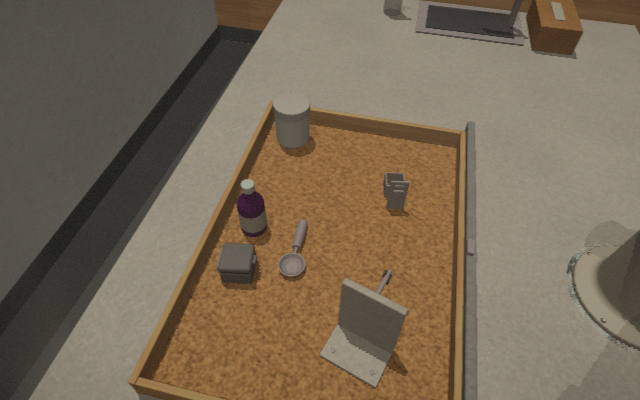

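View pics/top0.png

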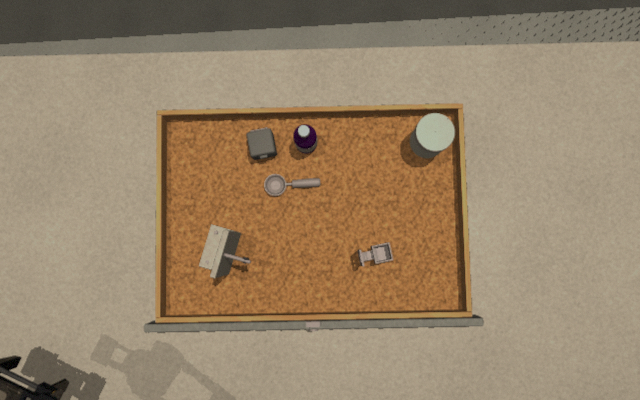

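The side view shows the scoop near (396,190) and the panel near (370,320), with its peg end at (388,274). In the top view the scoop is near (376,255), the panel near (218,250) and the peg tip near (248,261). I'll enlarge those areas.

```bash
python3 - <<'E'
import cv2
s=cv2.imread("pics/side0.png");t=cv2.imread("pics/top0.png")
def crop(im,x0,y0,w,h,f,n):
    c=cv2.resize(im[y0:y0+h,x0:x0+w],None,fx=f,fy=f,interpolation=cv2.INTER_CUBIC)
    for x in range(x0,x0+w,10): cv2.putText(c,str(x),((x-x0)*f,8),0,.3,(0,255,255),1); cv2.line(c,((x-x0)*f,10),((x-x0)*f,16),(0,255,255),1)
    for y in range(y0,y0+h,10): cv2.putText(c,str(y),(0,(y-y0)*f+4),0,.3,(0,255,255),1);cv2.line(c,(20,(y-y0)*f),(26,(y-y0)*f),(0,255,255),1)
    cv2.imwrite(n,c)
crop(s,370,160,50,60,10,"pics/c1.png")
crop(s,310,260,100,130,5,"pics/c2.png".replace("c2","c2"))
crop(t,350,235,55,40,12,"pics/c3.png")
crop(t,190,215,75,75,8,"pics/c4.png")
E
```

```text
(no output)
```

View pics/c1.png

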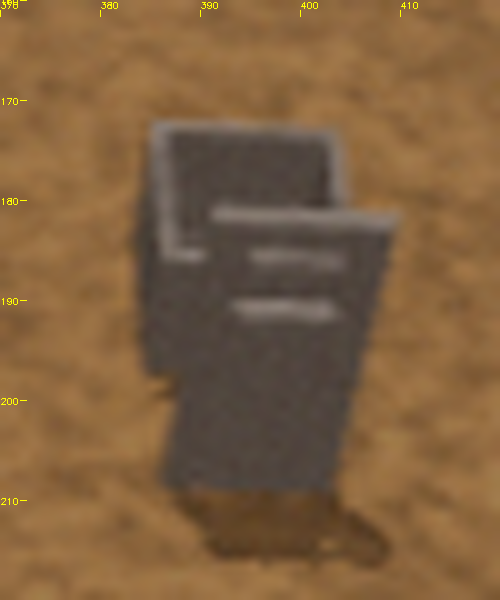

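View pics/c2.png

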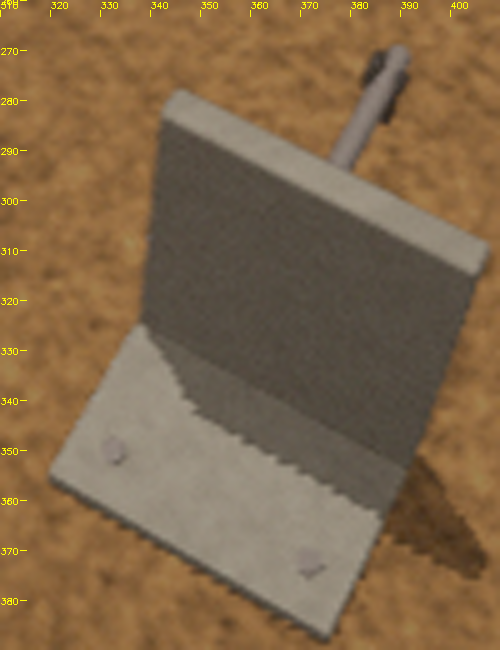

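View pics/c3.png

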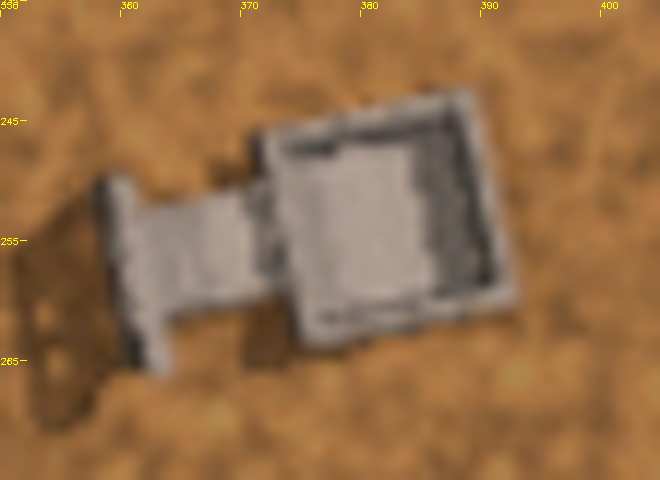

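View pics/c4.png

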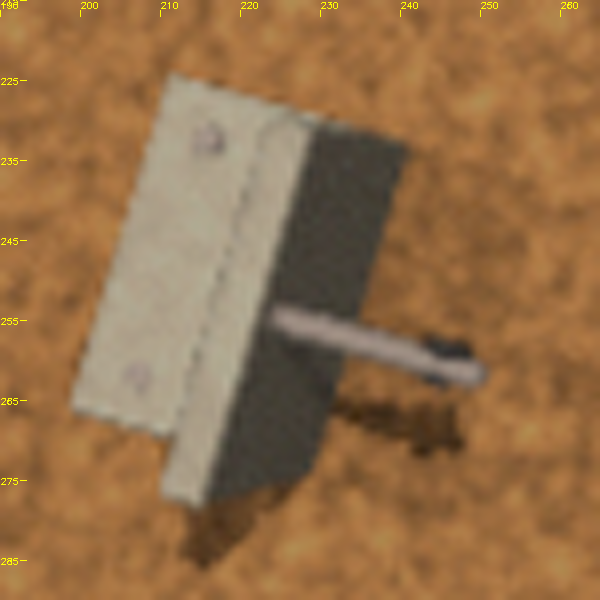

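```bash
cat > cam.py <<'E'
import numpy as np
K={'side':np.array([[436.9455,0,318.8767],[0,436.9455,192.6316],[0,0,1]]),'top':np.array([[511.8638,0,323.811],[0,511.8638,203.8477],[0,0,1]])}
P={'side':np.array([[-0.9739,-0.1788,0.1395,481.4243],[-0.2264,0.7272,-0.648,509.1154],[0.0144,-0.6627,-0.7487,710.5998]]),
'top':np.array([[-0.0196,-0.9963,0.0839,475.5551],[-0.9998,0.0205,0.0089,-29.827],[-0.0106,-0.0837,-0.9964,1189.531]])}
def proj(n,X):
    X=np.atleast_2d(X).astype(float); c=(X-P[n][:,3])@P[n][:,:3]; u=c@K[n].T; return u[:,:2]/u[:,2:]
def body(p,X):
    c,s=np.cos(p[3]),np.sin(p[3]); X=np.atleast_2d(X).astype(float)
    return X@np.array([[c,-s,0],[s,c,0],[0,0,1]]).T+np.array(p[:3])
E
cat > fit.py <<'E'
import numpy as np
from scipy.optimize import least_squares
from cam import *
pan=[('side',(0,-50,145),(346,277)),('side',(0,50,145),(408,308)),('side',(12,-50,145),(342,283)),('side',(12,50,145),(404,315)),
('top',(0,-50,145),(228.5,230)),('top',(0,50,145),(215,278)),('top',(12,50,145),(209.5,276)),('top',(0,-50,0),(240.5,233)),('top',(0,50,0),(228,274)),('top',(0,0,125),(224.5,254.5))]
sc=[('side',(52,-18,82),(391,182.3)),('side',(52,18,82),(409,183.5)),('side',(52,-18,0),(386,208.7)),('side',(52,18,0),(403.3,208.7)),('side',(-20,-20,36),(385,172.3)),('side',(-20,20,36),(403.5,173.3)),
('top',(20,-20,36),(372,246)),('top',(-20,-20,36),(389,242.7)),('top',(-20,20,36),(392.7,260)),('top',(20,20,36),(375.5,264)),('top',(50,-18,82),(360,249.5)),('top',(50,18,82),(363.2,266))]
peg=[('side',(388.5+.5,269)),('top',(250,261.5))]
def res(v):
    # px,py,pyaw, sx,sy,syaw, zc, L(tip) , 
    pb=[v[0],v[1],v[6],v[2]];sb=[v[3],v[4],v[6],v[5]]
    r=[proj(n,body(pb,X))[0]-u for n,X,u in pan]+[proj(n,body(sb,X))[0]-u for n,X,u in sc]
    r+=[proj(n,body(pb,(-v[7],0,126)))[0]-u for n,u in peg]
    return np.concatenate(r)
v=least_squares(res,[380,180,1.3,380,-120,1.7,10,58],x_scale=[10,10,.1,10,10,.1,10,10],loss='soft_l1').x
print(v.round(3));print(res(v).reshape(-1,2).round(1).tolist())
E
python3 fit.py
```

```text
[ 464.609  188.224    1.282  458.97  -147.785    1.753    2.614   56.824]
[[-1.7, -0.2], [-0.2, 0.2], [-1.5, 0.0], [0.5, 0.1], [0.4, 0.6], [0.0, 0.3], [-0.2, 0.7], [0.6, -0.4], [1.0, 0.5], [-0.5, -0.3], [-0.1, -0.3], [0.3, -0.7], [-0.5, -0.1], [-0.6, 0.7], [-0.1, -0.2], [0.0, -0.4], [-0.5, 0.3], [0.0, -0.0], [0.1, 0.3], [-0.2, -0.1], [-0.2, 0.5], [0.1, 0.5], [0.3, 0.5], [0.3, 0.1]]
```

The joint fit leaves residuals under 2 px. It puts the cork at z≈2.6, the panel origin at (464.6, 188.2) with yaw 1.282, the scoop at (459, −147.8) with yaw 1.753, and the hinge about 45 mm out. Next I'll write a helper that works out the rows.

```bash
cat > go.py <<'E'
import sys,numpy as np
from scipy.spatial.transform import Rotation as R
from station import robot
def target(p,yaw,quiet=False):
    s=robot.get_state(); T=R.from_euler('xyz',s['tool_rot']); G=R.from_euler('xyz',[np.pi,0,yaw])
    d=T.inv().apply(np.array(p)-s['eef_pos'])/200; r=(T.inv()*G).as_rotvec()/(2*np.pi)
    print('t',round(s['time_s'],2),'pos',s['eef_pos'].round(1),'rot',s['tool_rot'].round(4),'F',s['contact_force'].round(2),'w',round(s['gripper_width'],1))
    print('  row',d.round(4).tolist(),r.round(4).tolist())
if __name__=='__main__':
    a=[float(x) for x in sys.argv[1:]]; target(a[:3],a[3])
E
python3 go.py 459 -147.8 222 1.753
```

```text
t 0.1 pos [250.7 516.9 221.7] rot [-3.1399e+00 -3.0000e-04  2.6898e+00] F [-0.04 -0.17  0.25] w 92.0
  row [-2.3878, -2.5352, 0.0021] [-0.0003, 0.0001, 0.1491]
```

```bash
python3 -m jog '[[[-0.2,-0.21,0],[0,0,0.01]],[[-0.4,-0.42,0],[0,0,0.025]],[[-0.6,-0.63,0],[0,0,0.04]],[[-0.8,-0.84,0],[0,0,0.05]],[[-0.93,-0.99,0],[0,0,0.06]]]' 0 10; python3 go.py 459 -147.8 222 1.753
```

```text
time_s: 0.72
eef_pos: [331.7, 255.4, 221.6]
tool_rot: [-3.14, 0.0, 2.31]
contact_force: [0.2, 0.2, -0.7]
gripper_width: 92.2
t 0.72 pos [331.7 255.4 221.6] rot [-3.1395e+00  5.0000e-04  2.3096e+00] F [ 0.16  0.16 -0.72] w 92.2
  row [-1.9191, -0.8873, 0.0009] [-0.0003, 0.0002, 0.0886]
```

```bash
python3 -m jog '[[[-0.25,-0.115,0],[0,0,0.02]],[[-0.5,-0.23,0],[0,0,0.045]],[[-0.75,-0.345,0],[0,0,0.07]],[[-0.97,-0.448,0],[0,0,0.0886]]]' 0 10; python3 go.py 459 -147.8 222 1.753
```

```text
time_s: 1.23
eef_pos: [396.2, 49.8, 221.7]
tool_rot: [-3.14, 0.002, 1.748]
contact_force: [0.3, -0.3, 0.7]
gripper_width: 91.6
t 1.23 pos [396.2  49.8 221.7] rot [-3.1402e+00  1.5000e-03  1.7479e+00] F [ 0.3  -0.28  0.69] w 91.6
  row [-1.028, 0.135, 0.0] [-0.0002, 0.0002, -0.0008]
```

```bash
python3 -m jog '[[[-0.25,0.033,0],[0,0,0]],[[-0.5,0.066,0.1],[0,0,0]],[[-0.75,0.1,0.2],[0,0,0]],[[-0.9,0.12,0.3],[0,0,0]],[[-1,0.135,0.4],[0,0,0]],[[-1,0.135,0.4],[0,0,0]]]' 0 10; python3 go.py 459 -147.8 60 1.753
python3 - <<'E'
from station import viewer
import cv2
for n in("side","top"):
    c=viewer.camera(n); cv2.imwrite(f"pics/{n}1.png",c["image"][:,:,::-1])
    i=c["image"][:,:,::-1]
    i=i[90:290,300:500] if n=="side" else i[160:340,280:460]
    cv2.imwrite(f"pics/{n}1c.png",cv2.resize(i,None,fx=3,fy=3,interpolation=cv2.INTER_CUBIC))
E
```

```text
time_s: 1.98
eef_pos: [456.6, -142.5, 140.1]
tool_rot: [-3.137, -0.001, 1.746]
contact_force: [-0.8, -0.4, 0.4]
gripper_width: 91.5
t 1.98 pos [ 456.6 -142.5  140.1] rot [-3.1369e+00 -1.4000e-03  1.7460e+00] F [-0.81 -0.42  0.38] w 91.5
  row [-0.0285, 0.0089, 0.4005] [-0.0007, -0.0002, -0.0011]
```

View pics/side1c.png

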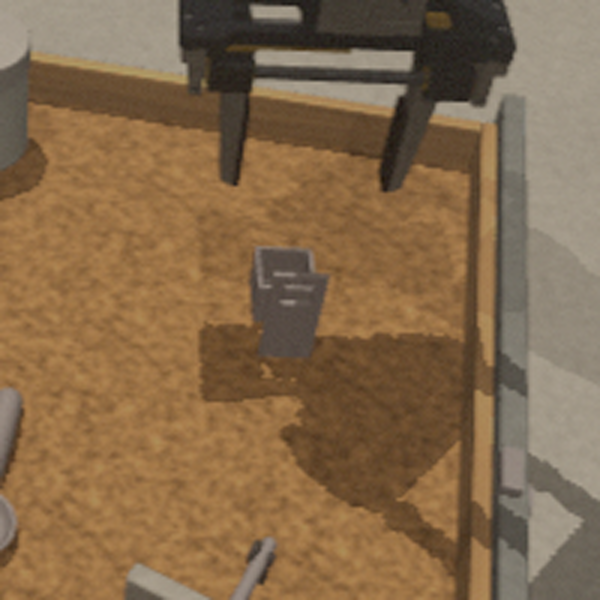

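View pics/top1c.png

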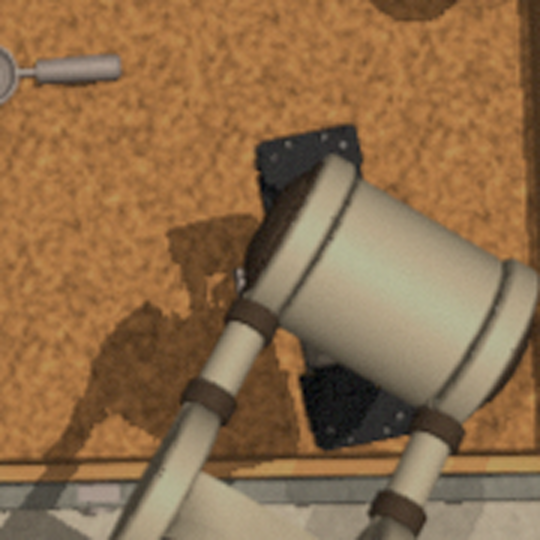

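```bash
python3 -c "
from cam import *
import numpy as np
for w in(46,64):
  print(proj('side',body([456.6,-142.5,132,1.746],[(0,-w,0),(0,w,0),(10,-w,0),(10,w,0),(-10,w,0)])).round(1).tolist())"
python3 go.py 459 -147.8 15.5 1.753
```

```text
[[379.0, 147.4], [426.4, 149.6], [379.2, 150.9], [426.9, 153.2], [425.8, 146.2]]
[[369.8, 147.0], [435.6, 150.1], [369.9, 150.5], [436.3, 153.6], [435.0, 146.6]]
t 2.08 pos [ 457.7 -141.9  142.1] rot [-3.1398e+00  8.0000e-04  1.7478e+00] F [-0.21 -0.19 -0.1 ] w 92.1
  row [-0.0297, 0.0023, 0.633] [-0.0003, 0.0001, -0.0008]
```

```bash
python3 -m jog '[[[-0.03,0.002,0.1],[0,0,-0.0008]],[[-0.03,0.002,0.22],[0,0,-0.0008]],[[-0.03,0.002,0.34],[0,0,-0.0008]],[[-0.03,0.002,0.46],[0,0,-0.0008]],[[-0.03,0.002,0.56],[0,0,-0.0008]],[[-0.03,0.002,0.61],[0,0,-0.0008]],[[-0.03,0.002,0.633],[0,0,-0.0008]],[[-0.03,0.002,0.633],[0,0,-0.0008]]]' 0 20; python3 go.py 459 -147.8 15 1.753
python3 - <<'E'
from station import viewer
import cv2
for n in("side",):
    c=viewer.camera(n)
    i=c["image"][:,:,::-1][120:240,340:460]
    cv2.imwrite(f"pics/{n}2c.png",cv2.resize(i,None,fx=5,fy=5,interpolation=cv2.INTER_CUBIC))
E
```

```text
time_s: 3.08
eef_pos: [459.3, -147.9, 16.0]
tool_rot: [-3.14, 0.001, 1.753]
contact_force: [0.0, -0.2, -0.3]
gripper_width: 92.3
t 3.08 pos [ 459.3 -147.9   16. ] rot [-3.1404e+00  1.3000e-03  1.7532e+00] F [ 0.05 -0.2  -0.26] w 92.3
  row [0.0008, -0.0016, 0.0052] [-0.0002, 0.0002, 0.0]
```

View pics/side2c.png

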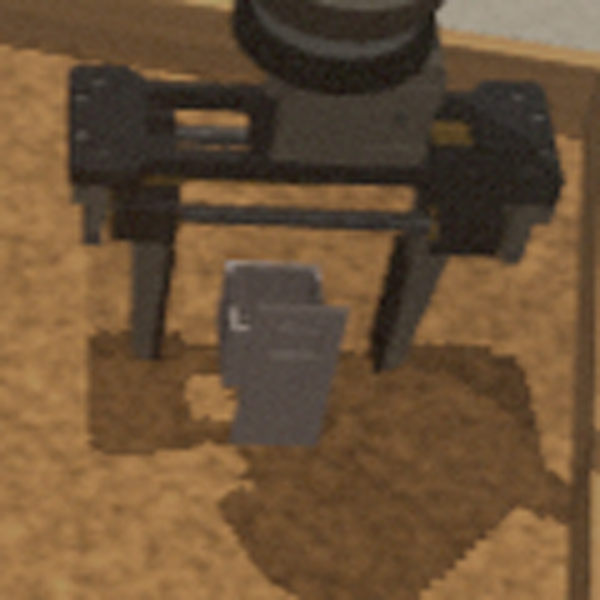

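```bash
python3 -m jog '[[[0,0,0],[0,0,0]],[[0,0,0],[0,0,0]],[[0,0,0],[0,0,0]],[[0,0,0],[0,0,0]],[[0,0,0],[0,0,0]],[[0,0,0],[0,0,0]]]' 255 55; python3 go.py 459 -147.8 15 1.753
```

```text
time_s: 3.88
eef_pos: [459.5, -148.1, 16.2]
tool_rot: [-3.141, 0.002, 1.753]
contact_force: [-0.6, 0.1, 0.7]
gripper_width: 39.4
t 3.88 pos [ 459.5 -148.1   16.2] rot [-3.1407e+00  1.6000e-03  1.7531e+00] F [-0.56  0.1   0.7 ] w 39.4
  row [0.0017, -0.002, 0.006] [-0.0001, 0.0003, 0.0]
```

```bash
python3 -m jog '[[[0,0,-0.04],[0,0,0]],[[0,0,-0.12],[0,0,0]],[[0,0,-0.22],[0,0,0]],[[0,0,-0.3],[0,0,0]],[[0,0,-0.3],[0,0,0]],[[0,0,-0.3],[0,0,0]]]' ; python3 go.py 429 68.4 76 1.282
```

```text
time_s: 4.62
eef_pos: [459.2, -147.7, 75.9]
tool_rot: [-3.14, 0.001, 1.753]
contact_force: [-0.2, 1.1, -1.5]
gripper_width: 39.5
t 4.62 pos [ 459.2 -147.7   75.9] rot [-3.1402e+00  1.1000e-03  1.7531e+00] F [-0.17  1.12 -1.54] w 39.5
  row [1.0901, 0.0476, -0.002] [-0.0002, 0.0002, 0.075]
```

```bash
python3 -m jog '[[[0.1,0.004,0],[0,0,0.01]],[[0.25,0.01,0],[0,0,0.02]],[[0.4,0.015,0],[0,0,0.035]],[[0.55,0.02,0],[0,0,0.05]],[[0.7,0.03,0],[0,0,0.065]],[[0.82,0.04,0],[0,0,0.075]],[[0.9,0.047,0],[0,0,0.075]],[[0.95,0.047,0],[0,0,0.075]],[[0.95,0.047,0],[0,0,0.075]],[[0.95,0.047,0],[0,0,0.075]]]' ; python3 go.py 429 68.4 76 1.282
python3 - <<'E'
from station import viewer
import cv2
for n,x,y in(("side",330,200),("top",200,200)):
    c=viewer.camera(n)
    i=c["image"][:,:,::-1]; cv2.imwrite(f"pics/{n}3.png",i)
    i=i[y:y+120,x:x+120]
    cv2.imwrite(f"pics/{n}3c.png",cv2.resize(i,None,fx=5,fy=5,interpolation=cv2.INTER_CUBIC))
E
```

```text
time_s: 5.88
eef_pos: [434.2, 40.3, 75.7]
tool_rot: [-3.141, 0.002, 1.282]
contact_force: [0.5, -0.2, -1.7]
gripper_width: 39.6
t 5.88 pos [434.2  40.3  75.7] rot [-3.1411e+00  1.9000e-03  1.2817e+00] F [ 0.48 -0.17 -1.71] w 39.6
  row [0.1273, -0.0648, -0.0019] [-0.0001, 0.0003, -0.0001]
```

View pics/side3c.png

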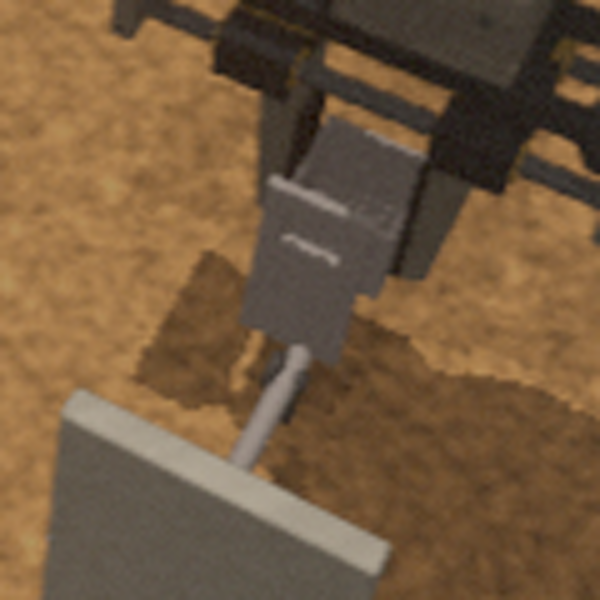

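View pics/top3c.png

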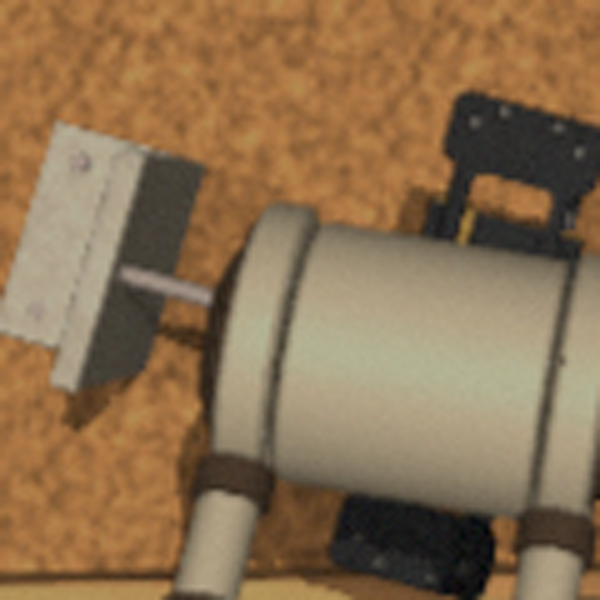

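The side crop shows the scoop's plate-top corner at about (384.5,237), the eye's lower rim running from (387,247.5) to (398,252.5), and the peg tip at about (390,270). I'll compare these with the model.

```bash
python3 -c "
from cam import *
b=[434.2,40.3,75.7-13.4,1.2817]
print(proj('side',body(b,[(52,-18,82),(52,18,82),(48,-18,82),(52,-18,0),(52,18,0),(52,-10,55),(52,10,55),(48,-10,55)])).round(1).tolist())
p=[464.6,188.2,2.6,1.282]
print(proj('side',body(p,[(-57,0,125),(-45,0,125),(-57,0,129),(0,0,129),(12,-50,145),(0,50,145)])).round(1).tolist())
"
python3 - <<'E'
import cv2
i=cv2.imread('pics/side3.png')[225:285,370:420]
cv2.imwrite('pics/s3z.png',cv2.resize(i,None,fx=10,fy=10,interpolation=cv2.INTER_CUBIC))
E
```

```text
[[383.2, 236.3], [404.3, 245.7], [384.3, 234.5], [377.3, 264.1], [396.5, 273.1], [385.7, 248.0], [397.0, 253.2], [386.6, 246.2]]
[[389.3, 269.7], [386.2, 275.6], [389.6, 268.4], [374.1, 297.5], [340.5, 283.0], [407.8, 308.2]]
```

View pics/s3z.png

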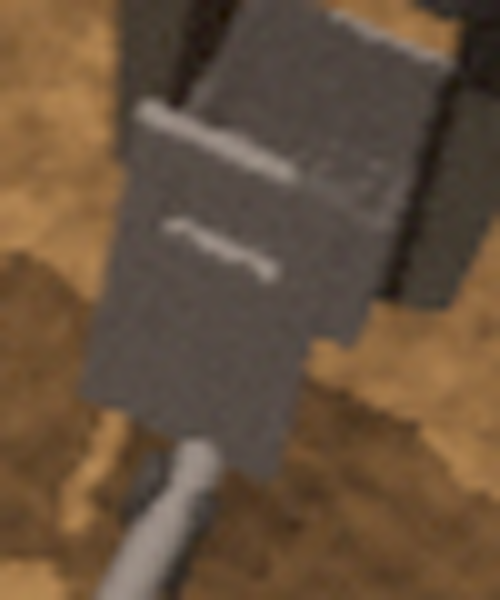

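```bash
python3 go.py 432.7 80.8 74 1.282
```

```text
t 5.97 pos [434.1  40.2  75.7] rot [-3.1410e+00  1.8000e-03  1.2811e+00] F [-1.06 -0.41 -1.65] w 39.5
  row [0.1923, -0.0649, 0.0081] [-0.0001, 0.0003, -0.0001]
```

```bash
python3 -m jog '[[[0.02,-0.03,0],[0,0,0]],[[0.06,-0.06,0.005],[0,0,0]],[[0.1,-0.065,0.008],[0,0,0]],[[0.14,-0.065,0.008],[0,0,0]],[[0.16,-0.065,0.008],[0,0,0]],[[0.16,-0.065,0.008],[0,0,0]],[[0.16,-0.065,0.008],[0,0,0]]]' ; python3 go.py 432.7 80.8 74 1.282
python3 - <<'E'
from station import viewer
import cv2
c=viewer.camera("side")
i=c["image"][:,:,::-1]; cv2.imwrite(f"pics/side4.png",i)
i=i[225:295,350:430]
cv2.imwrite(f"pics/side4c.png",cv2.resize(i,None,fx=8,fy=8,interpolation=cv2.INTER_CUBIC))
E
```

```text
time_s: 6.85
eef_pos: [430.9, 74.5, 74.0]
tool_rot: [-3.141, 0.002, 1.281]
contact_force: [-0.4, -0.5, -1.6]
gripper_width: 39.8
t 6.85 pos [430.9  74.5  74. ] rot [-3.1410e+00  1.9000e-03  1.2812e+00] F [-0.36 -0.45 -1.56] w 39.8
  row [0.0326, -0.0002, 0.0001] [-0.0001, 0.0003, -0.0001]
```

View pics/side4c.png

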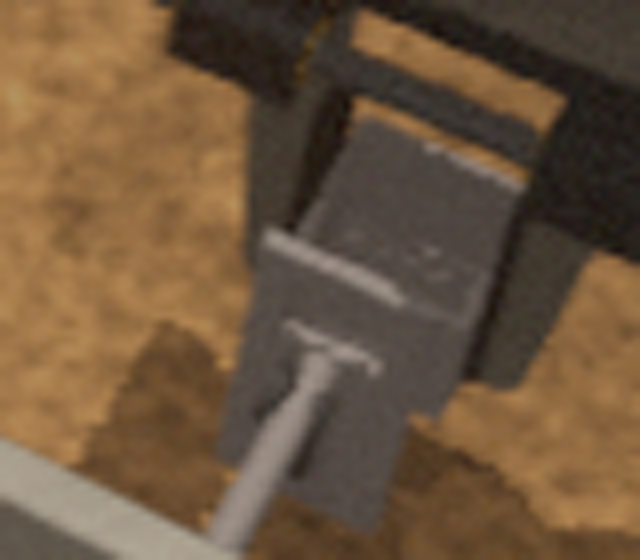

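```bash
python3 -m jog '[[[0.025,0,0],[0,0,0]],[[0.05,0,0],[0,0,0]],[[0.07,0,0],[0,0,0]],[[0.09,0,0],[0,0,0]],[[0.1,0,0],[0,0,0]],[[0.1,0,0],[0,0,0]]]' ; python3 go.py 464.6 188.2 74 1.282
python3 - <<'E'
from station import viewer
import cv2
c=viewer.camera("side")
i=c["image"][:,:,::-1]; cv2.imwrite(f"pics/side5.png",i)
i=i[225:295,350:430]
cv2.imwrite(f"pics/side5c.png",cv2.resize(i,None,fx=8,fy=8,interpolation=cv2.INTER_CUBIC))
E
```

```text
time_s: 7.65
eef_pos: [436.6, 93.8, 74.0]
tool_rot: [-3.141, 0.002, 1.281]
contact_force: [-0.5, -0.8, -2.6]
gripper_width: 39.5
t 7.65 pos [436.6  93.8  74. ] rot [-3.1410e+00  1.9000e-03  1.2813e+00] F [-0.45 -0.84 -2.64] w 39.5
  row [0.4925, -0.0004, -0.0011] [-0.0001, 0.0003, -0.0001]
```

View pics/side5c.png

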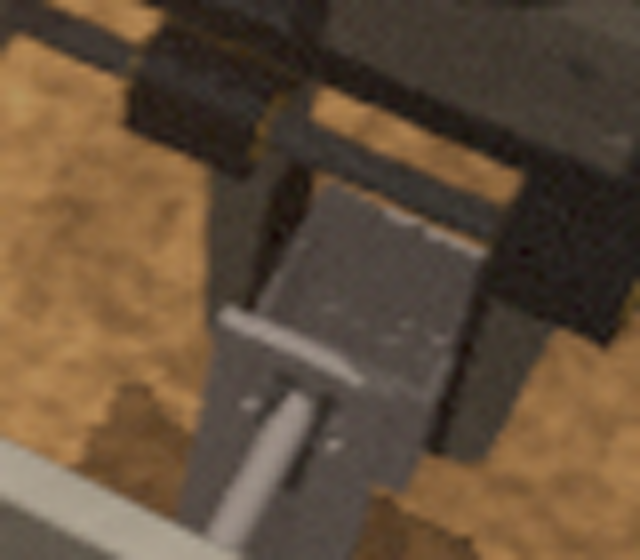

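The peg is now inside the eye, with the lower rim showing on both sides of it at (250,403) and (335,445) in the crop. I'll continue.

```bash
python3 -m jog '[[[0.015,0,0],[0,0,0]],[[0.03,0,0],[0,0,0]],[[0.045,0,0],[0,0,0]],[[0.06,0,0],[0,0,0]],[[0.075,0,0],[0,0,0]],[[0.075,0,0],[0,0,0]]]' ; python3 go.py 464.6 188.2 74 1.282
```

```text
time_s: 8.45
eef_pos: [440.9, 108.3, 73.9]
tool_rot: [-3.141, 0.002, 1.281]
contact_force: [-0.6, 0.6, -2.0]
gripper_width: 39.4
t 8.45 pos [440.9 108.3  73.9] rot [-3.1410e+00  1.9000e-03  1.2815e+00] F [-0.59  0.65 -2.01] w 39.4
  row [0.4169, -0.0003, -0.0011] [-0.0001, 0.0003, -0.0001]
```

```bash
python3 -m jog '[[[0.015,0,0],[0,0,0]],[[0.035,0,0],[0,0,0]],[[0.055,0,0],[0,0,0]],[[0.075,0,0],[0,0,0]],[[0.09,0,0],[0,0,0]],[[0.1,0,0],[0,0,0]],[[0.1,0,0],[0,0,0]]]' ; python3 go.py 464.6 188.2 74 1.282
python3 - <<'E'
from station import viewer
import cv2
c=viewer.camera("side")
i=c["image"][:,:,::-1]; cv2.imwrite(f"pics/side6.png",i)
i=i[225:315,340:430]
cv2.imwrite(f"pics/side6c.png",cv2.resize(i,None,fx=7,fy=7,interpolation=cv2.INTER_CUBIC))
E
```

```text
time_s: 9.32
eef_pos: [446.6, 127.5, 73.9]
tool_rot: [-3.141, 0.002, 1.282]
contact_force: [0.1, -0.1, -1.7]
gripper_width: 39.7
t 9.32 pos [446.6 127.5  73.9] rot [-3.1409e+00  1.9000e-03  1.2817e+00] F [ 0.14 -0.14 -1.67] w 39.7
  row [0.3165, -0.0001, -0.0012] [-0.0001, 0.0003, -0.0]
```

View pics/side6c.png

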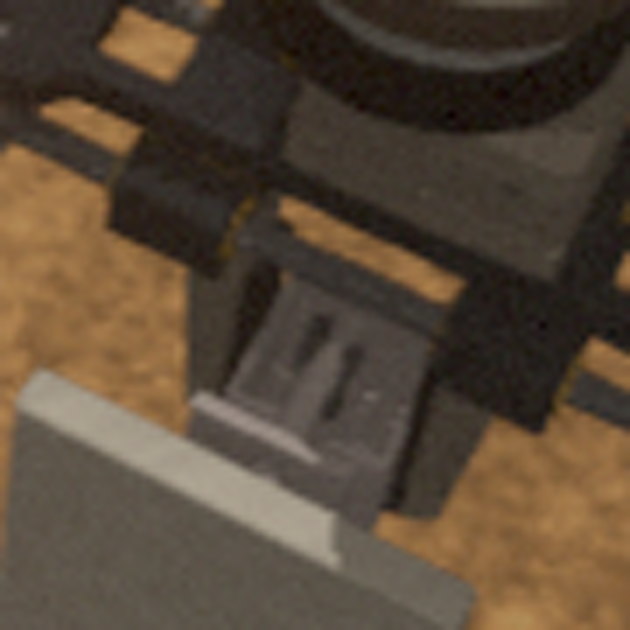

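```bash
python3 -m jog '[[[-0.02,0,0],[0,0,0]],[[-0.045,0,0],[0,0,0]],[[-0.07,0,0],[0,0,0]],[[-0.095,0,0],[0,0,0]],[[-0.11,0,0],[0,0,0]],[[-0.115,0,0],[0,0,0]],[[-0.115,0,0],[0,0,0]]]' ; python3 go.py 464.6 188.2 74 1.282
```

```text
time_s: 10.25
eef_pos: [440.0, 105.4, 73.9]
tool_rot: [-3.141, 0.002, 1.282]
contact_force: [0.1, -0.3, -1.5]
gripper_width: 39.7
t 10.25 pos [440.  105.4  73.9] rot [-3.1409e+00  1.9000e-03  1.2815e+00] F [ 0.13 -0.25 -1.54] w 39.7
  row [0.4319, -0.0003, -0.0011] [-0.0001, 0.0003, -0.0001]
```

```bash
python3 -m jog '[[[-0.005,0,0],[0,0,0]],[[-0.01,0,0],[0,0,0]],[[-0.013,0,0],[0,0,0]],[[-0.013,0,0],[0,0,0]]]' ; python3 go.py 464.6 188.2 74 1.282
```

```text
time_s: 10.75
eef_pos: [439.3, 102.9, 73.9]
tool_rot: [-3.141, 0.002, 1.281]
contact_force: [-0.1, 0.3, -0.6]
gripper_width: 39.6
t 10.75 pos [439.3 102.9  73.9] rot [-3.1409e+00  1.9000e-03  1.2814e+00] F [-0.12  0.34 -0.56] w 39.6
  row [0.4451, -0.0003, -0.0011] [-0.0001, 0.0003, -0.0001]
```

```bash
python3 -m jog '[[[-0.004,0,0],[0,0,0]],[[-0.008,0,0],[0,0,0]],[[-0.008,0,0],[0,0,0]]]' ; python3 go.py 464.6 188.2 74 1.282
```

```text
time_s: 11.12
eef_pos: [438.8, 101.3, 73.9]
tool_rot: [-3.141, 0.002, 1.281]
contact_force: [-0.9, 0.3, -1.4]
gripper_width: 39.8
t 11.12 pos [438.8 101.3  73.9] rot [-3.1409e+00  1.9000e-03  1.2814e+00] F [-0.94  0.27 -1.38] w 39.8
  row [0.4533, -0.0004, -0.0011] [-0.0001, 0.0003, -0.0001]
```

```bash
python3 -m jog '[[[-0.002,0,0],[0,0,0]],[[-0.004,0,0],[0,0,0]],[[-0.004,0,0],[0,0,0]]]' ; python3 go.py 464.6 188.2 74 1.282
```

```text
time_s: 11.5
eef_pos: [438.6, 100.5, 73.9]
tool_rot: [-3.141, 0.002, 1.281]
contact_force: [-0.6, -0.3, -1.3]
gripper_width: 39.6
t 11.5 pos [438.6 100.5  73.9] rot [-3.1409e+00  1.9000e-03  1.2813e+00] F [-0.59 -0.25 -1.33] w 39.6
  row [0.4575, -0.0004, -0.0011] [-0.0001, 0.0003, -0.0001]
```

```bash
python3 -m jog '[[[-0.002,0,0],[0,0,0]],[[-0.004,0,0],[0,0,0]],[[-0.004,0,0],[0,0,0]]]' ; python3 go.py 464.6 188.2 74 1.282
```

```text
time_s: 11.88
eef_pos: [438.3, 99.7, 74.0]
tool_rot: [-3.141, 0.002, 1.281]
contact_force: [0.0, 0.7, -2.4]
gripper_width: 39.5
t 11.88 pos [438.3  99.7  74. ] rot [-3.1410e+00  1.9000e-03  1.2813e+00] F [ 0.01  0.67 -2.36] w 39.5
  row [0.4616, -0.0005, -0.0011] [-0.0001, 0.0003, -0.0001]
```

```bash
python3 -m jog '[[[-0.002,0,0],[0,0,0]],[[-0.004,0,0],[0,0,0]],[[-0.004,0,0],[0,0,0]]]' ; python3 go.py 464.6 188.2 74 1.282
```

```text
time_s: 12.25
eef_pos: [438.1, 98.9, 73.9]
tool_rot: [-3.141, 0.002, 1.281]
contact_force: [-0.9, -0.1, -1.1]
gripper_width: 39.5
t 12.25 pos [438.1  98.9  73.9] rot [-3.1409e+00  1.9000e-03  1.2812e+00] F [-0.89 -0.13 -1.09] w 39.5
  row [0.4657, -0.0004, -0.0012] [-0.0001, 0.0003, -0.0001]
```

```bash
python3 -m jog '[[[-0.002,0,0],[0,0,0]],[[-0.003,0,0],[0,0,0]],[[-0.003,0,0],[0,0,0]]]' ; python3 go.py 464.6 188.2 74 1.282; python3 - <<'E'
from station import viewer
import cv2
c=viewer.camera("side")
i=c["image"][:,:,::-1]; cv2.imwrite(f"pics/side7.png",i)
i=i[235:305,340:420]
cv2.imwrite(f"pics/side7c.png",cv2.resize(i,None,fx=8,fy=8,interpolation=cv2.INTER_CUBIC))
E
```

```text
time_s: 12.62
eef_pos: [438.0, 98.8, 74.0]
tool_rot: [-3.141, 0.001, 1.281]
contact_force: [2.3, 4.8, -2.9]
gripper_width: 39.8
t 12.62 pos [438.   98.8  74. ] rot [-3.1411e+00  9.0000e-04  1.2810e+00] F [ 2.3   4.77 -2.85] w 39.8
  row [0.4664, -0.0005, -0.0004] [-0.0001, 0.0001, -0.0002]
```

View pics/side7c.png

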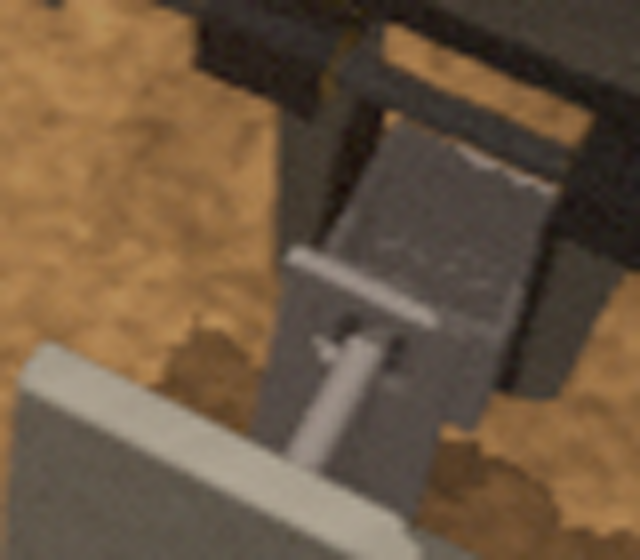

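```bash
python3 go.py 464.6 188.2 74 1.282; python3 -m jog '[[[-0.0025,0,0],[0,0,0]],[[-0.0025,0,0],[0,0,0]],[[-0.0025,0,0],[0,0,0]]]' ; python3 go.py 464.6 188.2 74 1.282
```

```text
t 12.68 pos [438.   98.8  74. ] rot [-3.1411e+00  1.0000e-03  1.2811e+00] F [-0.21  4.99 -2.75] w 39.5
  row [0.4665, -0.0005, -0.0005] [-0.0001, 0.0002, -0.0001]
time_s: 13.05
eef_pos: [438.0, 98.8, 74.0]
tool_rot: [-3.141, -0.0, 1.281]
contact_force: [2.1, 5.6, -3.2]
gripper_width: 39.8
t 13.05 pos [438.   98.8  74. ] rot [-3.1412e+00 -1.0000e-04  1.2809e+00] F [ 2.09  5.6  -3.24] w 39.8
  row [0.4665, -0.0005, -0.0] [-0.0001, -0.0, -0.0002]
```

```bash
python3 -m jog '[[[-0.002,0,0],[0,0,0]],[[-0.002,0,0],[0,0,0]],[[-0.002,0,0],[0,0,0]],[[-0.002,0,0],[0,0,0]],[[-0.002,0,0],[0,0,0]],[[-0.002,0,0],[0,0,0]],[[-0.002,0,0],[0,0,0]],[[-0.002,0,0],[0,0,0]],[[-0.002,0,0],[0,0,0]]]' ; python3 go.py 464.6 188.2 74 1.282
```

```text
time_s: 14.18
eef_pos: [438.0, 98.8, 73.9]
tool_rot: [-3.141, -0.001, 1.281]
contact_force: [1.8, 5.2, -2.9]
gripper_width: 39.6
t 14.18 pos [438.   98.8  73.9] rot [-3.1414e+00 -1.0000e-03  1.2808e+00] F [ 1.79  5.23 -2.89] w 39.6
  row [0.4663, -0.0005, 0.0002] [-0.0, -0.0002, -0.0002]
```

The pull held at about 5.2–6.0 N from 12.6 to 14.2 s and the scoop did not move. Next I push it in.

```bash
python3 -m jog '[[[0.015,0,0],[0,0,0]],[[0.04,0,0],[0,0,0]],[[0.07,0,0],[0,0,0]],[[0.1,0,0],[0,0,0]],[[0.13,0,0],[0,0,0]],[[0.155,0,0],[0,0,0]],[[0.175,0,0],[0,0,0]],[[0.185,0,0],[0,0,0]],[[0.185,0,0],[0,0,0]]]' ; python3 go.py 464.6 188.2 74 1.282
```

```text
time_s: 15.3
eef_pos: [448.6, 134.3, 74.0]
tool_rot: [-3.141, -0.001, 1.281]
contact_force: [0.9, -0.0, -1.5]
gripper_width: 39.7
t 15.3 pos [448.6 134.3  74. ] rot [-3.1413e+00 -9.0000e-04  1.2810e+00] F [ 0.92 -0.   -1.54] w 39.7
  row [0.281, -0.0003, 0.0001] [-0.0, -0.0001, -0.0002]
```

```bash
python3 -m jog '[[[0.005,0,0],[0,0,0]],[[0.01,0,0],[0,0,0]],[[0.013,0,0],[0,0,0]],[[0.013,0,0],[0,0,0]]]' ; python3 go.py 464.6 188.2 74 1.282
```

```text
time_s: 15.8
eef_pos: [449.4, 136.8, 74.0]
tool_rot: [-3.141, -0.001, 1.281]
contact_force: [0.2, -0.4, -1.2]
gripper_width: 39.6
t 15.8 pos [449.4 136.8  74. ] rot [-3.1414e+00 -9.0000e-04  1.2811e+00] F [ 0.16 -0.41 -1.21] w 39.6
  row [0.2679, -0.0003, 0.0001] [-0.0, -0.0001, -0.0001]
```

```bash
python3 -m jog '[[[0.003,0,0],[0,0,0]],[[0.005,0,0],[0,0,0]],[[0.005,0,0],[0,0,0]]]' ; python3 go.py 464.6 188.2 74 1.282
```

```text
time_s: 16.18
eef_pos: [449.4, 137.2, 74.0]
tool_rot: [-3.141, 0.001, 1.281]
contact_force: [-2.1, -5.4, 1.2]
gripper_width: 39.7
t 16.18 pos [449.4 137.2  74. ] rot [-3.1410e+00  5.0000e-04  1.2811e+00] F [-2.14 -5.4   1.16] w 39.7
  row [0.2662, -0.0002, -0.0002] [-0.0001, 0.0001, -0.0001]
```

```bash
python3 -m jog '[[[0.0,0,0.003],[0,0,0]],[[0,0,0.007],[0,0,0]],[[0,0,0.01],[0,0,0]],[[0,0,0.01],[0,0,0]]]' ; python3 go.py 464.6 188.2 74 1.282; python3 -m jog '[[[0.0,0,0.002],[0,0,0]],[[0,0,0.004],[0,0,0]],[[0,0,0.004],[0,0,0]]]' ; python3 go.py 464.6 188.2 74 1.282
```

```text
time_s: 16.68
eef_pos: [449.5, 137.1, 71.9]
tool_rot: [-3.141, 0.001, 1.281]
contact_force: [-1.4, -2.9, -0.5]
gripper_width: 39.8
t 16.68 pos [449.5 137.1  71.9] rot [-3.1412e+00  6.0000e-04  1.2811e+00] F [-1.41 -2.9  -0.46] w 39.8
  row [0.2664, -0.0006, -0.0105] [-0.0001, 0.0001, -0.0001]
time_s: 17.05
eef_pos: [449.5, 137.1, 71.1]
tool_rot: [-3.141, 0.001, 1.281]
contact_force: [-0.8, -2.8, -0.2]
gripper_width: 39.4
t 17.05 pos [449.5 137.1  71.1] rot [-3.1412e+00  6.0000e-04  1.2811e+00] F [-0.76 -2.82 -0.21] w 39.4
  row [0.2664, -0.0006, -0.0146] [-0.0001, 0.0001, -0.0001]
```

```bash
python3 -m jog '[[[0.0,0,0.002],[0,0,0]],[[0,0,0.004],[0,0,0]],[[0,0,0.004],[0,0,0]]]' ; python3 -m jog '[[[0.0,0,0.002],[0,0,0]],[[0,0,0.003],[0,0,0]],[[0,0,0.003],[0,0,0]]]'
```

```text
time_s: 17.42
eef_pos: [449.5, 137.1, 70.3]
tool_rot: [-3.141, 0.001, 1.281]
contact_force: [-1.1, -2.2, -0.5]
gripper_width: 39.9
time_s: 17.8
eef_pos: [449.5, 137.1, 69.9]
tool_rot: [-3.141, 0.001, 1.281]
contact_force: [-2.1, -4.1, 2.5]
gripper_width: 39.9
```

```bash
python3 -m jog '[[[0,0,0],[0,0,0]],[[0,0,0],[0,0,0]]]'; python3 - <<'E'
from station import viewer
import cv2
c=viewer.camera("side")
i=c["image"][:,:,::-1]; cv2.imwrite(f"pics/side8.png",i)
i=i[225:315,340:430]
cv2.imwrite(f"pics/side8c.png",cv2.resize(i,None,fx=7,fy=7,interpolation=cv2.INTER_CUBIC))
E
```

```text
time_s: 18.05
eef_pos: [449.6, 137.1, 69.9]
tool_rot: [-3.141, 0.001, 1.281]
contact_force: [-2.2, -2.9, 2.0]
gripper_width: 39.7
```

View pics/side8c.png

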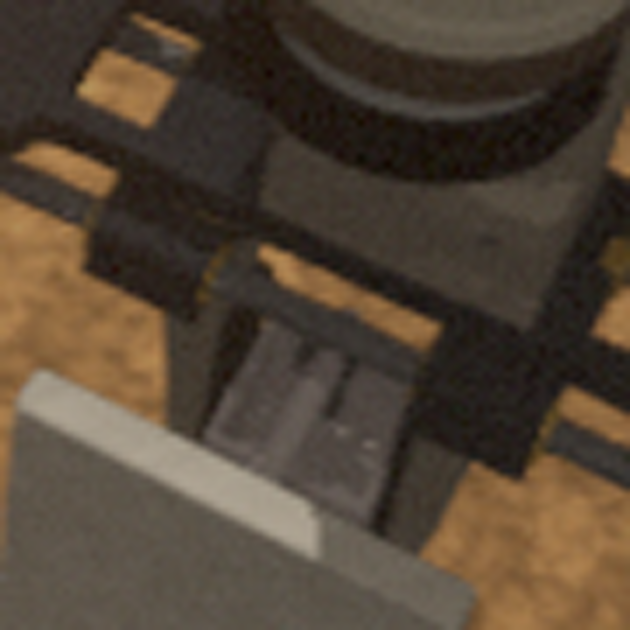

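The plate is against the panel with the peg bearing on the eye, so I release now.

```bash
python3 -m jog '[[[0,0,0],[0,0,0]],[[0,0,0],[0,0,0]],[[0,0,0],[0,0,0]],[[0,0,0],[0,0,0]],[[0,0,0],[0,0,0]],[[0,0,0],[0,0,0]],[[0,0,0],[0,0,0]],[[0,0,0],[0,0,0]]]' 0 10;  python3 go.py 449.5 137.1 200 1.282;python3 - <<'E'
from station import viewer
import cv2
c=viewer.camera("side")
i=c["image"][:,:,::-1]; cv2.imwrite(f"pics/side9.png",i)
i=i[215:315,330:430]
cv2.imwrite(f"pics/side9c.png",cv2.resize(i,None,fx=6,fy=6,interpolation=cv2.INTER_CUBIC))
E
```

```text
time_s: 19.1
eef_pos: [449.5, 137.1, 69.9]
tool_rot: [-3.141, 0.001, 1.281]
contact_force: [0.2, -0.5, 0.3]
gripper_width: 91.8
t 19.1 pos [449.5 137.1  69.9] rot [-3.1412e+00  6.0000e-04  1.2812e+00] F [ 0.15 -0.47  0.26] w 91.8
  row [-0.0004, -0.0004, -0.6507] [-0.0001, 0.0001, -0.0001]
```

View pics/side9c.png

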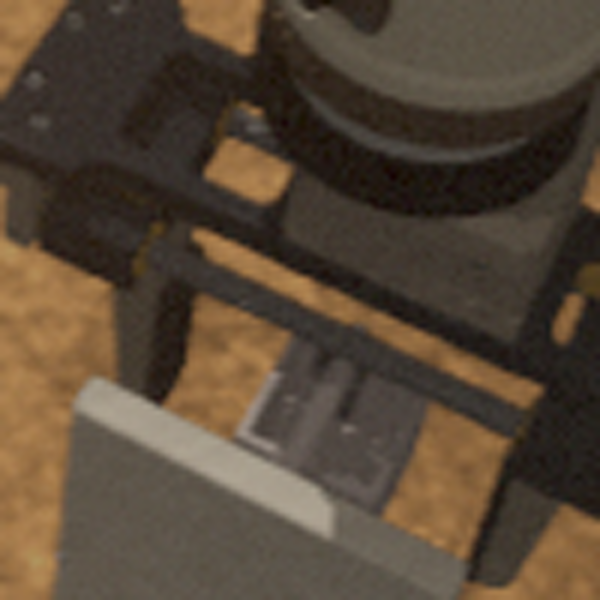

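```bash
python3 -m jog '[[[0,0,-0.05],[0,0,0]],[[0,0,-0.15],[0,0,0]],[[0,0,-0.3],[0,0,0]],[[0,0,-0.5],[0,0,0]],[[0,0,-0.7],[0,0,0]],[[-0.1,0,-0.85],[0,0,0]],[[-0.35,0,-0.85],[0,0,0]],[[-0.6,0,-0.85],[0,0,0]],[[-0.8,0,-0.85],[0,0,0]],[[-1,0,-0.85],[0,0,0]],[[-1,0,-0.85],[0,0,0]]]' 0 10;python3 - <<'E'
from station import viewer
import cv2
for n,x,y in(("side",330,215),("top",190,210)):
    c=viewer.camera(n)
    i=c["image"][:,:,::-1]; cv2.imwrite(f"pics/{n}10.png",i)
    i=i[y:y+100,x:x+100]
    cv2.imwrite(f"pics/{n}10c.png",cv2.resize(i,None,fx=6,fy=6,interpolation=cv2.INTER_CUBIC))
E
```

```text
time_s: 20.52
eef_pos: [392.2, -56.2, 240.8]
tool_rot: [3.141, 0.001, 1.277]
contact_force: [0.5, 0.6, 0.2]
gripper_width: 91.7
```

View pics/side10c.png

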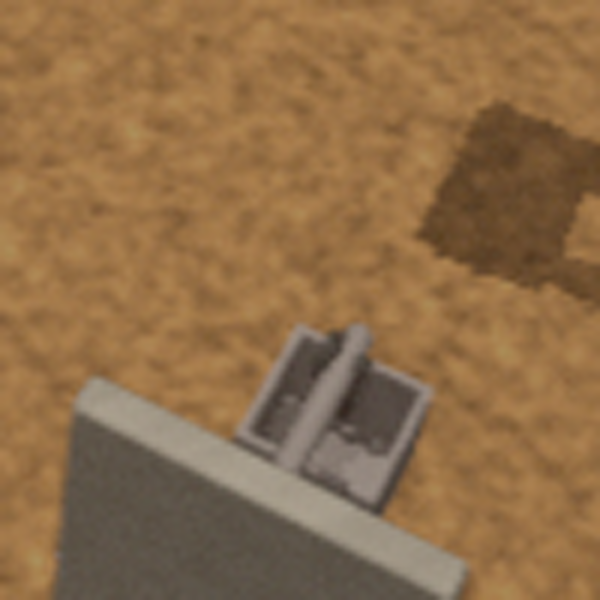

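View pics/top10c.png

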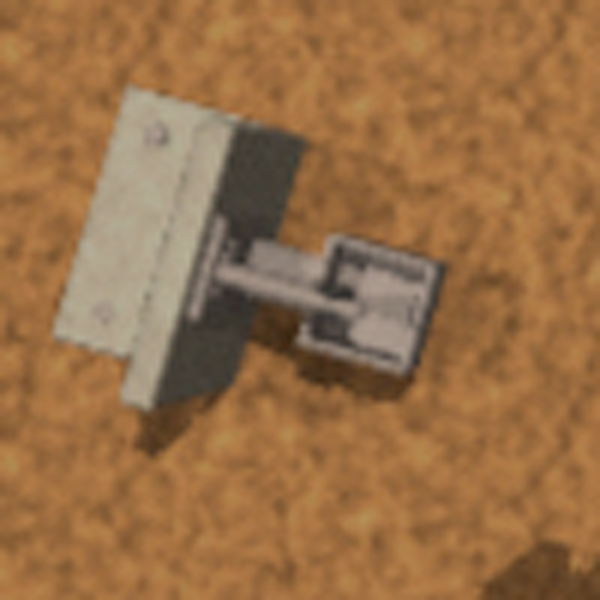

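View pics/top10.png

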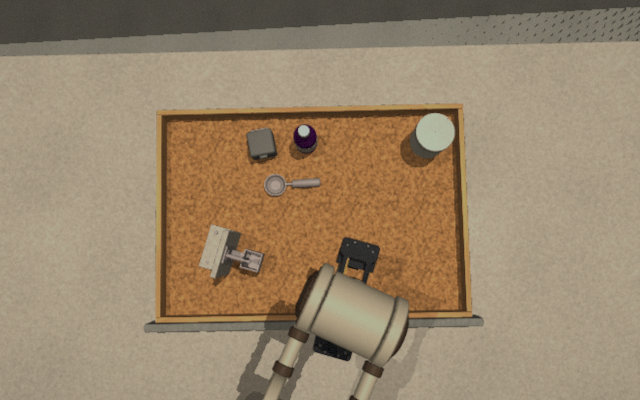

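```bash
python3 - <<'E'
from station import robot
print(robot.sign_off(), robot.get_state()['time_s'])
E
```

```text
the job is handed in; nothing more can be done
the job is handed in; nothing more can be done
```

The scoop is hanging on the locking peg, and I handed the job in at about 20.6 s of the 58 s allowed.

- **Hanging:** I gripped the cup by its sides and slid the eye along the peg. The flap opened and dropped shut behind the plate, which I carried about 30 mm past the hinge.
- **Tug test:** I pulled back onto the flap. It stopped the plate dead about 44 mm in front of the panel, and a pull of roughly 5–6 N held for about 1.5 s without the scoop moving.
- **Setting home:** I pushed the plate against the panel with about 6 N at most. I then lowered it until the peg took the weight, opened the gripper and moved the arm well clear.

**Last checks:** after release, both cameras showed the plate flat on the panel and the cup hanging in place. In the final top view the canister, syrup bottle, crusher and spoon looked unmoved. No force reading at the end of a move exceeded about 7 N in total.

**Disagreements and limits:**
- Both contacts, flap and panel, came about 1–2 mm farther out than the camera fit predicted, which is within the stated calibration error.
- I never measured the flap's angle. That it shut is shown by the hard stop during the tug.

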